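Set out the parts cup and hold the parts-washer lid open

ROBOT

A 7-joint arm with a two-finger parallel gripper is mounted at the origin on the work surface. World frame = base frame: x ahead of the robot, y to its left, z up, the work surface at z = 0. Lengths are in m, angles in rad, forces in N, time in s.
With the tool pointing down it reaches from about 0.4 to 0.875 m from the base axis. Payload 6.5 kg.
Tool frame: the origin (TCP) lies at the very end of the fingers, on their centre line; the grasp point (between the pads) lies 19 mm behind it (arm.grasp_offset is the distance from the TCP to the grasp point, in m); z points along the fingers, y is the line along which they close (so a half turn about z gives the same grasp; the last joint's range is limited). The gripper opens to 85 mm and grips with 20 to 120 N. Pads are 22 mm wide; open, the fingers measure 114 mm over their backs; the gripper's body (76 mm by 85 mm) begins 54 mm behind the grasp point. The pads swing forward as they close: fully open they stand 13 mm farther back than shut.
Start: joints at [1.059, 0.536, -0.004, 1.538, 0.003, 1.067, -0.071], TCP at [0.28, -0.586, 0.231] pointing down, gripper open.
Joint ranges: [-2.7, 2.7], [-0.37, 2.16], [-1.27, 1.26], [0.24, 2.4], [-1.31, 4.45], [0.19, 1.91], [-2.76, 2.76]. Speed limits (rad/s): [2.39, 2.39, 3.14, 3.14, 3.14, 3.14, 3.14].

INTERFACE

Orientations are given as a unit quaternion [x, y, z, w].
In Python, from station import monitor, vision, ticket, arm gives the robot as it stands.
- The arm moves only by the tool play_rows, never from a script. Its argument "commands" is a list of rows, each an object with "rotation": the turn, a rotation vector about the tool's x, y, z in rad, a list of three; "delta_pos": the shift along the tool's x, y, z in mm, a list of three; "claw": the opening, from -1 (shut) to 1 (fully open), so that 0 is half open. A call has 1 to 8 rows; each row is the pose to reach, as a shift and turn from the pose commanded when the call began, along the tool's axes at that moment; what a row does not reach only later rows make up. A row lasts 1/10 s, in which the tool goes at most 50 mm and 8.59 degrees, less where a joint would pass 70% of its speed; a pose out of reach is approached as far as the arm can. A call with a gripper value outside its range is refused whole. The fingers move at their own pace and stop on an object; "force" is the grip in N (left out, the last holds). Time passes only in rows, so rows that repeat a pose let the fingers close. It gives the time, the measured TCP pose, the force, the opening and the grip force at its end, in the units of the state.
- monitor.get_obs(): the state, without advancing time (a new reading comes with each control period).
- vision.grab_frame(name): name is "scene" or "top" or "wrist"; returns (picture, depth): 420x560x3 uint8, red, green, blue; 420x560 float32, m along the optical axis (not along the pixel's ray), 0 where there is no reading.
- vision.camera_info(name): a dict with "mtx" (3x3 intrinsics, pixels), "origin" and "attitude" of the camera in the world; the wrist camera has in their place "T_tool_cam" (4x4, takes a point from camera to tool coordinates, whose origin is the TCP and whose axes are the flange's). Camera axes: x right, y up, looking along -z (the intrinsics and any distortion apply to the point x, -y, -z); pixel columns grow to the right and rows downward; lengths in m; the calibration is good to about 2 mm. The wrist camera is an equidistant fisheye: a pixel r from the principal point sees the ray r / f radians off the axis. A picture is of the moment at which its call begins: read the wrist's pose just before it. camera_info takes no time and is no camera call.
- ticket.close_job(): hands the job in; it is judged then, once.
The state is a dict: "clock": time; "joint_pos": joint angles; "qd": joint speeds; "effort": joint torques, N m; "tool_pos": TCP position; "ee_rot": TCP orientation; "contact_force": force on the tool from outside, world axes, zero at the start; "ft_torque": the same for the moment, N m; "gripper_width": finger opening in m; "finger_force": force on a finger pad.
Only numpy, scipy, OpenCV 4.12 (cv2) and the standard library are available. Lean on these libraries where they do the work, as an engineer would, in place of code of your own. Each camera call takes 0.05 s, during which the arm holds its last target. There are 200 camera calls.

TASK

I am about to take the clean carburettor parts out of the red washer: first, with the washer's lid still shut, put the steel parts cup on the black stand so that both pegs come up through the holes in its ears and it sits fully down, and let go of it. Then lift the washer's lid by its yellow bar to 50 degrees from shut and keep holding it there: it falls shut by itself, so finish while still holding it. Leave everything else on the bench where it is.

Things in the scene. Friction and masses are not known exactly. Their poses are not given: they have to be found in the camera images.
- cup_mid (a point): Centre of the parts cup, half-way up, 42.5 mm above its underside: open steel cup, outer diameter 56, wall 3, on a blue foot plate 116 (cup's x) x 56 (y) x 8 thick, 85 tall in all; z up. The plate's ears stick out along +x and -x, each with a 12 through hole 44 from the cup's axis; along y the plate is no wider than the cup. 0.18 to 0.35 kg, loose, starts upright on the bench
- cup: The same parts cup; origin at the centre of its underside, axes as cup_mid
- stand_top (a point): Centre of the upper face of the black stand, a plate 130 (its x) x 74 (y) x 12 mm thick fixed on the bench. Two brass pegs of diameter 9 stand 44 from here along +x and -x, 22 tall above this face, the top 8 tapering to 3. Cup seated: its underside lies on this face, cup_mid is 42.5 above this point, x axes in line, either way round
- lid (a joint): Opening angle of the washer lid in rad: 0 shut (level). The lid is an aluminium plate 220 (hinge to front edge) x 270 x 4 mm, 0.35 to 0.6 kg, underside level with the hinge line when shut. Grows as its front edge rises, stop at 1.4. It falls shut from any angle when let go; 50 degrees is 0.873
- lid_bar (a point): Middle of the lid's yellow bar handle: round bar of diameter 12 mm, along the lid's y, 108 free between its posts, parallel to the hinge; centre 190 from the hinge towards the front edge, 44 above the lid's underside, 40 above the plate's top face. It can be pinched from above, fingers closing across it, and may turn between them as the lid rises. Axes turn with the lid
- washer_hinge (a point): Middle of the lid's hinge line, 111 mm above the bench, at the back of the washer. Axes of the washer, which do not turn with the lid: x level, from the washer's front to its hinge, y along the hinge, z up. The washer is a red tank 200 deep x 260 wide x 110 tall, fixed on the bench, on the -x side of this point
- spray_can: upright spray can, diameter 60, 150 tall, blue label (sizes in mm), loose bystander, to be left alone; origin at the centre of its underside
- jar: screw jar with a yellow cap, diameter 66, 80 tall (sizes in mm), loose bystander, to be left alone; origin at the centre of its underside
- piston: aluminium engine piston standing upright, diameter 72, 60 tall (sizes in mm), loose bystander, to be left alone; origin at the centre of its underside
- flywheel: dark steel flywheel lying flat, diameter 110, 30 tall (sizes in mm), loose bystander, to be left alone; origin at the centre of its underside
- wrench: steel wrench lying flat (sizes in mm), loose bystander, to be left alone; origin at the centre of its underside
- screwdriver: screwdriver lying flat (sizes in mm), loose bystander, to be left alone; origin at the centre of its underside
- plug_box: small cardboard box 75 x 50 x 45 (sizes in mm), loose bystander, to be left alone; origin at the centre of its underside
There are look-alikes about, which are no part of the job. There is more than one size of the part that bears stand_top; the job needs the largest.

How it is judged:
On the way, in this order (a step that is already met when the one before it is completed fails the run):
1. the cup is fully down on the stand's pegs, let go and at rest, with the lid still shut (z of cup_mid in the frame of stand_top between 0.0395 and 0.0455 m and horizontal distance between cup_mid and stand_top below 0.005 m and angle between the x axis of cup_mid and the x axis of stand_top, either way round below 0.09 rad and angle between cup_mid's own z axis and vertical below 0.06 rad and contact force between cup and the fingers below 0.1 N and value of joint lid below 0.08 rad and linear speed of cup below 0.02 m/s), for 0.3 s.
2. the lid is held by the fingers at 50 degrees (value of joint lid between 0.7679 and 0.9774 rad and contact force between lid and the fingers above 1 N and velocity of joint lid between -0.1 and 0.1 rad/s), for 0.3 s.
At the end, for the whole second after the job is handed in: The program has ended with the fingers still holding the lid (more than 1 N between them) at 44 to 56 degrees from shut and not moving, while the cup, untouched, sits fully down on the stand: its height within 3 mm, centre within 5 mm, ears in line with the pegs within 5 degrees, upright (all of step 2 and z of cup_mid in the frame of stand_top between 0.0395 and 0.0455 m and horizontal distance between cup_mid and stand_top below 0.005 m and angle between the x axis of cup_mid and the x axis of stand_top, either way round below 0.09 rad and angle between cup_mid's own z axis and vertical below 0.06 rad and contact force between cup and the fingers below 0.1 N); the arm keeps its last pose, push and grip.
It fails at once if a bystander was moved by more than 30 mm (distance of any of spray_can, jar, piston, flywheel, wrench, screwdriver, plug_box from where it was at the start of the episode above 0.03 m).
It also fails if it takes over 58 s, if anything falls off the work surface, if the arm or the gripper's body presses on something with over 40 N, if the wrist force passes 120 N, or if a joint passes its speed limit or range.

## Working session

There is one attempt and no reset: what is moved stays moved. The work goes in short steps, Python scripts to look and compute and a tool call to move; the robot and the scene stay as the last step left them, time stands still between calls to the robot, and variables do not carry over. Pictures are saved under pics/ and viewed, at most 10 in all, crops included, and the job is handed in when it is done.

Besides the shell and the picture viewer there is one more tool, called as a command line: name --argument value ..., lists and objects as JSON in quotes. play_rows: Moves the arm, as the interface text tells. Its arguments: {"type":"object","properties":{"commands":{"type":"array","items":{"type":"object","properties":{"rotation":{"type":"array","items":{"type":"number"}},"delta_pos":{"type":"array","items":{"type":"number"}},"claw":{"type":"number"}}}},"force":{"type":"number"}},"required":["commands"]}

```bash
ls; mkdir -p pics
cat > h.py <<'E'
import numpy as np, cv2
from scipy.spatial.transform import Rotation as R
from station import monitor, vision, ticket, arm
def cam(n):
    c=vision.camera_info(n); A=np.array(c["attitude"]); 
    if A.shape!=(3,3): A=R.from_quat(A.ravel()).as_matrix() if A.size==4 else R.from_rotvec(A).as_matrix()
    return np.array(c["mtx"]),np.array(c["origin"]),A
def world(n,depth):
    K,o,A=cam(n); v,u=np.mgrid[:depth.shape[0],:depth.shape[1]]
    p=np.stack([(u-K[0,2])/K[0,0]*depth,-(v-K[1,2])/K[1,1]*depth,-depth],-1)
    return p@A.T+o
def onplane(n,u,v,z):
    K,o,A=cam(n); d=A@np.array([(u-K[0,2])/K[0,0],-(v-K[1,2])/K[1,1],-1]); return o+d*(z-o[2])/d[2]
E
python3 - <<'E'
from h import *
for n in("scene","top"):
    print(n,vision.camera_info(n)); p,d=vision.grab_frame(n); np.savez(f"pics/{n}1.npz",p=p,d=d); cv2.imwrite(f"pics/{n}1.png",p[...,::-1])
print(vision.camera_info("wrist")); print(monitor.get_obs())
E
```

```text
pics
scene {'mtx': array([[484.28443557,   0.        , 278.84589083],
       [  0.        , 484.28443557, 209.14873   ],
       [  0.        ,   0.        ,   1.        ]]), 'origin': array([1.24384397, 0.56579421, 1.21044828]), 'attitude': array([0.14447311, 0.30132081, 0.84755585, 0.41228919])}
top {'mtx': array([[444.24435015,   0.        , 279.00961937],
       [  0.        , 444.24435015, 209.92359958],
       [  0.        ,   0.        ,   1.        ]]), 'origin': array([0.33313398, 0.03157614, 1.34882381]), 'attitude': array([ 0.05657535, -0.07095687, -0.69942979,  0.7089163 ])}
{'mtx': array([[325.1922621 ,   0.        , 284.20914416],
       [  0.        , 325.1922621 , 208.54135058],
       [  0.        ,   0.        ,   1.        ]]), 'T_tool_cam': array([[ 2.99782715e-04,  9.47928944e-01,  3.18481753e-01,
         8.08858735e-02],
       [ 9.99999900e-01, -1.78429648e-04, -4.10208923e-04,
        -5.44994875e-04],
       [-3.32022324e-04,  3.18481845e-01, -9.47928903e-01,
        -1.42999446e-01],
       [ 0.00000000e+00,  0.00000000e+00,  0.00000000e+00,
         1.00000000e+00]])}
{'clock': 0.1, 'joint_pos': array([ 1.05876424,  0.53708433, -0.00444002,  1.53874549,  0.00257846,
        1.06729984, -0.07119026]), 'qd': array([ 0.00177059, -0.00067184,  0.00126725, -0.00066556, -0.00123209,
        0.00037875, -0.00156836]), 'effort': array([ 2.34286483e-03, -5.84565318e+01,  1.05184816e+00, -2.59779918e+01,
        1.26585187e-02,  4.54123481e-03, -1.28675600e-05]), 'tool_pos': array([ 0.28004145, -0.58596656,  0.23051586]), 'ee_rot': array([ 9.75248668e-01,  2.21109587e-01, -2.14749529e-04, -7.34926084e-04]), 'contact_force': array([-0.5792194 ,  0.07617907, -0.06388353]), 'ft_torque': array([-0.00214601, -0.03026118, -0.00834526]), 'finger_force': 0.0, 'gripper_width': 0.0853932097962315}
```

View pics/scene1.png

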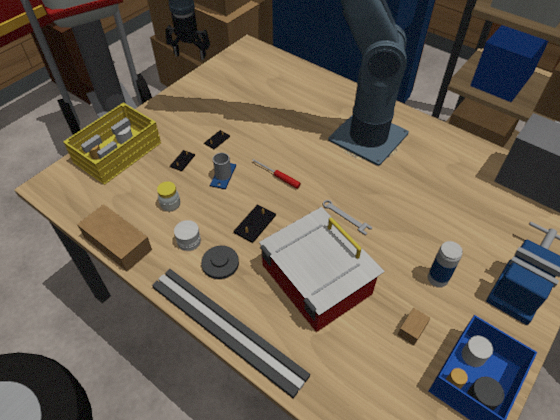

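View pics/top1.png

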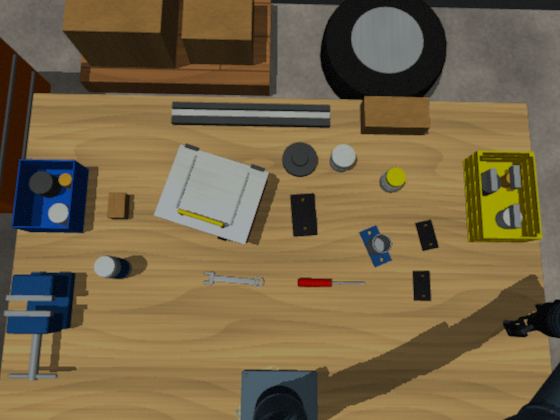

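Top view: the cup on its blue plate is at (378,243). There are three black stands at (304,214), (427,235) and (422,285), and (304,214) looks the largest. The washer's yellow bar is at (202,217), facing the robot, and its hinge is on the far side.

Run:
```python
from h import *
Z={n:np.load(f"pics/{n}1.npz") for n in("scene","top")}
def rep(n,mask,z,name,mn=25):
    p=Z[n]["p"]; cs,_=cv2.findContours(mask.astype(np.uint8),0,1)
    for c in cs:
        if cv2.contourArea(c)<mn: continue
        P=np.array([onplane(n,u,v,z)[:2] for u,v in c[:,0]])*1000
        (cx,cy),(w,h),a=cv2.minAreaRect(P.astype(np.float32))
        B=cv2.boxPoints(((cx,cy),(w,h),a)); e=B[1]-B[0],B[2]-B[1]; L=max(e,key=np.linalg.norm)
        print(n,name,"pix",c[:,0].mean(0).round(),"ctr",round(cx),round(cy),"size",round(w),round(h),"long dir",round(np.degrees(np.arctan2(L[1],L[0]))%180,1))
for n in Z:
    p=Z[n]["p"]; h=cv2.cvtColor(p,cv2.COLOR_RGB2HSV); W=world(n,Z[n]["d"]); 
    ok=(W[...,0]>.3)&(W[...,0]<.85)&(W[...,1]>-.5)&(W[...,1]<.45)
    bl=(h[...,2]<60)&ok&(W[...,2]<.03)
    rep(n,bl,.012,"black",60)
    rep(n,(h[...,0]>98)&(h[...,0]<125)&(h[...,1]>120)&ok&(W[...,2]<.02)&(W[...,1]<0),.008,"blue",30)
    yb=(h[...,0]>20)&(h[...,0]<35)&(h[...,1]>170)&(h[...,2]>100)&(W[...,2]>.1)&(W[...,1]>0)&ok
    rep(n,yb,.155,"bar")
    rim=(W[...,2]>.07)&(W[...,2]<.1)&(W[...,1]<-.1)&(W[...,1]>-.35)&(W[...,0]<.6)&ok
    rep(n,rim,.085,"rim")
    lid=(W[...,2]>.105)&(W[...,2]<.125)&ok
    rep(n,lid,.115,"lid",500)
p=Z["scene"]["p"]; cv2.imwrite("pics/crop1.png",cv2.resize(p[110:260,150:370,::-1],None,fx=3.6,fy=3.6,interpolation=2))
```

```text
scene black pix [290. 296.] ctr 706 171 size 258 9 long dir 73.1
scene black pix [255. 222.] ctr 572 -64 size 131 73 long dir 4.9
scene black pix [182. 160.] ctr 517 -439 size 88 49 long dir 12.7
scene black pix [217. 139.] ctr 365 -416 size 87 50 long dir 0.7
scene blue pix [220. 182.] ctr 507 -271 size 54 54 long dir 113.4
scene rim pix [220. 160.] ctr 484 -280 size 64 56 long dir 38.0
scene lid pix [321. 259.] ctr 613 200 size 270 228 long dir 73.2
top black pix [421. 285.] ctr 356 -423 size 83 49 long dir 0.6
top black pix [426. 235.] ctr 507 -445 size 85 49 long dir 12.5
top black pix [304. 214.] ctr 565 -69 size 127 74 long dir 4.5
top black pix [299. 160.] ctr 739 -57 size 107 103 long dir 0.6
top black pix [390. 132.] ctr 834 -352 size 201 23 long dir 85.7
top blue pix [379. 258.] ctr 441 -301 size 45 53 long dir 112.0
top blue pix [369. 235.] ctr 503 -275 size 46 54 long dir 113.2
top bar pix [200. 217.] ctr 528 223 size 127 11 long dir 73.2
top rim pix [381. 243.] ctr 474 -288 size 55 55 long dir 178.5
top lid pix [212. 193.] ctr 609 197 size 270 227 long dir 73.0
```

View pics/crop1.png

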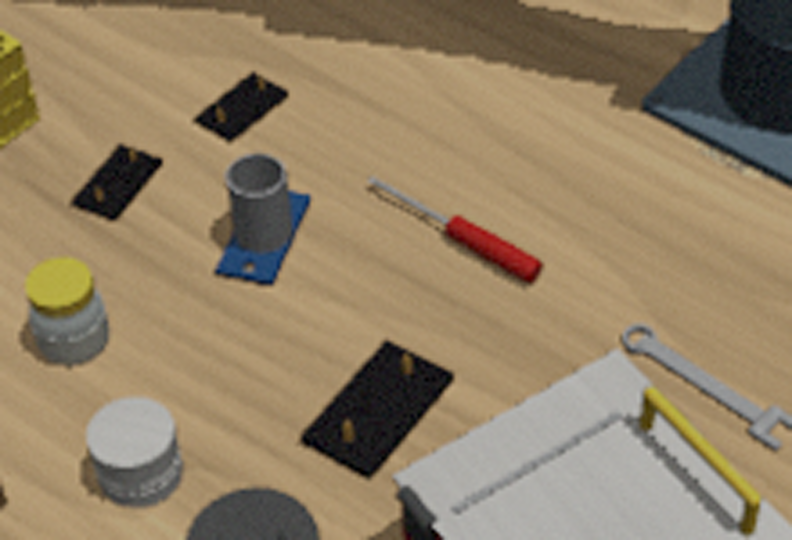

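Three black plates in the crop: (240,107) is about 87x50 mm, (117,182) is about 88x49 mm, and (377,410) is about 131x73 mm. Only the last matches 130x74, so it is the stand, centred near (568,-66) mm. The cup is near (474,-287) with its ears along 23°, and the bar is near (528,223) along 73°. I'll move over the cup now.

play_rows --commands '[{"delta_pos": [40, -24, 0], "rotation": [0, 0, 0.04], "claw": 1}, {"delta_pos": [80, -49, 0], "rotation": [0, 0, 0.04], "claw": 1}, {"delta_pos": [120, -73, 0], "rotation": [0, 0, 0.04], "claw": 1}, {"delta_pos": [160, -98, 0], "rotation": [0, 0, 0.04], "claw": 1}, {"delta_pos": [200, -122, 0], "rotation": [0, 0, 0.04], "claw": 1}, {"delta_pos": [240, -147, 0], "rotation": [0, 0, 0.04], "claw": 1}, {"delta_pos": [280, -171, 0], "rotation": [0, 0, 0.04], "claw": 1}, {"delta_pos": [304, -186, 0], "rotation": [0, 0, 0.04], "claw": 1}]'

```text
clock: 0.9
tool_pos: [0.4763, -0.2834, 0.2311]
ee_rot: [0.979, 0.204, 0.0, -0.001]
contact_force: [0.8, -0.6, 0.7]
gripper_width: 0.0852
finger_force: 0.0
```

play_rows --commands '[{"delta_pos": [0, 0, 0], "claw": 1}, {"delta_pos": [0, 0, 0], "claw": 1}]'

```text
schema error: expected keys rotation, delta_pos, claw
```

```bash
cat >> h.py <<'E'
def wpose():
    s=monitor.get_obs(); T=np.eye(4); T[:3,:3]=R.from_quat(s["ee_rot"]).as_matrix(); T[:3,3]=s["tool_pos"]; return T,s
def wgrab(name):
    T,s=wpose(); p,d=vision.grab_frame("wrist"); cv2.imwrite(f"pics/{name}.png",p[...,::-1]); np.savez(f"pics/{name}.npz",p=p,d=d,T=T); return p,d,T
def wrays(T,uv):
    c=vision.camera_info("wrist"); K=c["mtx"]; uv=np.asarray(uv,float)
    x=(uv[...,0]-K[0,2])/K[0,0]; y=(uv[...,1]-K[1,2])/K[1,1]; r=np.hypot(x,y); k=np.where(r>1e-9,np.sin(r)/np.maximum(r,1e-9),1)
    M=T@np.array(c["T_tool_cam"]); d=np.stack([x*k,-y*k,-np.cos(r)],-1)
    return M[:3,3],d@M[:3,:3].T,d
def wplane(T,uv,z):
    o,w,_=wrays(T,uv); return o+w*((z-o[2])/w[...,2])[...,None]
def wworld(T,d):
    v,u=np.mgrid[:d.shape[0],:d.shape[1]]; o,w,c=wrays(T,np.stack([u,v],-1)); return o+w*(d/-c[...,2])[...,None]
def rect(P):
    (cx,cy),(w,h),a=cv2.minAreaRect((np.asarray(P)[:,:2]*1000).astype(np.float32))
    B=cv2.boxPoints(((cx,cy),(w,h),a)); L=max((B[1]-B[0],B[2]-B[1]),key=np.linalg.norm)
    return np.round([cx,cy,w,h,np.degrees(np.arctan2(L[1],L[0]))%180],1)
E
python3 - <<'E'
from h import *
p,d,T=wgrab("w1"); print(T.round(4))
W=wworld(T,d); h=cv2.cvtColor(p,cv2.COLOR_RGB2HSV)
b=(h[...,0]>98)&(h[...,0]<125)&(h[...,1]>120)&(W[...,2]<.03)&(np.hypot(W[...,0]-.474,W[...,1]+.287)<.1)
v,u=np.nonzero(b); print("blue",len(u),rect(wplane(T,np.stack([u,v],-1),.008)), W[b][:,2].mean())
rim=(W[...,2]>.078)&(W[...,2]<.095)&(np.hypot(W[...,0]-.474,W[...,1]+.287)<.06)
v,u=np.nonzero(rim); print("rim",len(u),rect(wplane(T,np.stack([u,v],-1),.085)),np.median(W[rim][:,2]),cv2.minEnclosingCircle((W[rim][:,:2]*1000).astype(np.float32)))
E
```

```text
[[ 9.171e-01  3.987e-01  4.000e-04  4.763e-01]
 [ 3.987e-01 -9.171e-01  1.700e-03 -2.834e-01]
 [ 1.100e-03 -1.400e-03 -1.000e+00  2.311e-01]
 [ 0.000e+00  0.000e+00  0.000e+00  1.000e+00]]
blue 1329 [ 472.3 -287.7  112.5   52.6   23.4] 0.008426517495364716
rim 743 [ 472.5 -287.2   55.3   54.2   23.5] 0.08487810183031164 ((471.61004638671875, -287.39349365234375), 28.121536254882812)
```

View pics/w1.png

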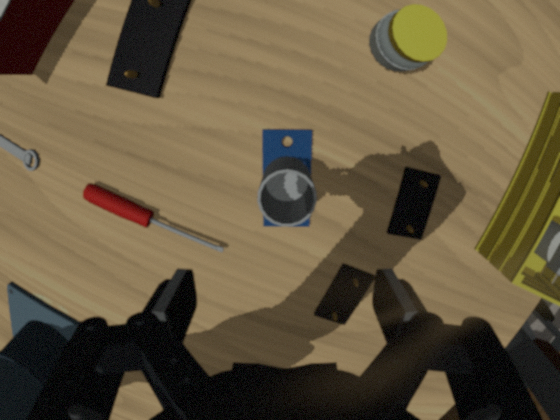

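The wrist picture shows the cup's rim at (287,197) with the blue ears vertical in the image, in line with the tool axes. Cup centre is (472.3,-287.5) at 23.4°. I'll descend and grip.

play_rows --commands '[{"delta_pos": [-5.3, 2.2, 25], "rotation": [0, 0, 0], "claw": 1}, {"delta_pos": [-5.3, 2.2, 60], "rotation": [0, 0, 0], "claw": 1}, {"delta_pos": [-5.3, 2.2, 95], "rotation": [0, 0, 0], "claw": 1}, {"delta_pos": [-5.3, 2.2, 130], "rotation": [0, 0, 0], "claw": 1}, {"delta_pos": [-5.3, 2.2, 160], "rotation": [0, 0, 0], "claw": 1}, {"delta_pos": [-5.3, 2.2, 182], "rotation": [0, 0, 0], "claw": 1}, {"delta_pos": [-5.3, 2.2, 190], "rotation": [0, 0, 0], "claw": 1}, {"delta_pos": [-5.3, 2.2, 190], "rotation": [0, 0, 0], "claw": 1}]'

```text
clock: 1.75
tool_pos: [0.4695, -0.2914, 0.0404]
ee_rot: [0.979, 0.201, -0.001, -0.001]
contact_force: [0.4, -1.1, 0.8]
gripper_width: 0.0858
finger_force: 0.0
```

play_rows --commands '[{"delta_pos": [0, 0, 0], "rotation": [0, 0, 0], "claw": 0}, {"delta_pos": [0, 0, 0], "rotation": [0, 0, 0], "claw": -0.2}, {"delta_pos": [0, 0, 0], "rotation": [0, 0, 0], "claw": -0.2}, {"delta_pos": [0, 0, 0], "rotation": [0, 0, 0], "claw": -0.2}, {"delta_pos": [0, 0, 0], "rotation": [0, 0, 0], "claw": -0.2}, {"delta_pos": [0, 0, 0], "rotation": [0, 0, 0], "claw": -0.2}]' --force 50

```text
clock: 2.35
tool_pos: [0.471, -0.2918, 0.0429]
ee_rot: [0.979, 0.202, 0.001, 0.0]
contact_force: [-1.5, 0.9, 6.5]
gripper_width: 0.0561
finger_force: 52.2
```

play_rows --commands '[{"delta_pos": [0, 0, -25], "rotation": [0, 0, 0], "claw": -0.2}, {"delta_pos": [0, 0, -60], "rotation": [0, 0, 0], "claw": -0.2}, {"delta_pos": [4, -20, -95], "rotation": [0, 0, 0.04], "claw": -0.2}, {"delta_pos": [13, -55, -120], "rotation": [0, 0, 0.1], "claw": -0.2}, {"delta_pos": [22, -95, -120], "rotation": [0, 0, 0.16], "claw": -0.2}, {"delta_pos": [31, -135, -120], "rotation": [0, 0, 0.22], "claw": -0.2}, {"delta_pos": [40, -175, -120], "rotation": [0, 0, 0.28], "claw": -0.2}, {"delta_pos": [47, -205, -120], "rotation": [0, 0, 0.323], "claw": -0.2}]'

```text
clock: 3.15
tool_pos: [0.4319, -0.0823, 0.162]
ee_rot: [0.999, 0.041, 0.0, -0.0]
contact_force: [-0.4, -0.3, -2.5]
gripper_width: 0.0556
finger_force: 54.3
```

play_rows --commands '[{"delta_pos": [0, -10, 0], "rotation": [0, 0, 0], "claw": -0.2}, {"delta_pos": [0, -10, 0], "rotation": [0, 0, 0], "claw": -0.2}, {"delta_pos": [0, -10, 0], "rotation": [0, 0, 0], "claw": -0.2}, {"delta_pos": [0, -10, 0], "rotation": [0, 0, 0], "claw": -0.2}]'

```text
clock: 3.55
tool_pos: [0.4321, -0.0764, 0.1614]
ee_rot: [0.999, 0.04, 0.0, 0.0]
contact_force: [-0.3, -1.2, -2.8]
gripper_width: 0.0557
finger_force: 54.4
```

Run:
```python
from h import *
p,d,T=wgrab("w2"); print(T.round(4))
W=wworld(T,d); h=cv2.cvtColor(p,cv2.COLOR_RGB2HSV)
near=np.hypot(W[...,0]-.568,W[...,1]+.066)<.1
b=(h[...,2]<60)&near&(W[...,2]<.025)&(W[...,2]>0.004)
v,u=np.nonzero(b); print("stand",len(u),rect(wplane(T,np.stack([u,v],-1),.012)),np.median(W[b][:,2]))
pg=near&(W[...,2]>.022)&(W[...,2]<.04); n,l,s,c=cv2.connectedComponentsWithStats(pg.astype(np.uint8))
for i in range(1,n):
    if s[i,4]>5: print("peg",s[i,4],c[i],W[l==i].mean(0).round(4),W[l==i][:,2].max())
t=T[:3,3]; tc=np.hypot(W[...,0]-t[0],W[...,1]-t[1])
rim=(tc<.045)&(W[...,2]>t[2]+.0)&(W[...,2]<t[2]+.06)
print("rim z",np.percentile(W[rim][:,2],[5,50,80,90,95,99]))
```

```text
[[ 9.967e-01  8.060e-02  5.000e-04  4.321e-01]
 [ 8.060e-02 -9.967e-01 -7.000e-04 -7.640e-02]
 [ 4.000e-04  7.000e-04 -1.000e+00  1.614e-01]
 [ 0.000e+00  0.000e+00  0.000e+00  1.000e+00]]
stand 9385 [555.  -69.5 109.5  71.8   4.8] 0.012417337592930733
peg 13 [287.76923077   0.46153846] [ 0.6041 -0.0656  0.0245] 0.02618330827422427
peg 79 [287.53164557  94.30379747] [ 0.5203 -0.0721  0.0304] 0.036139554861826906
rim z [0.16673754 0.19463924 0.20403886 0.21432274 0.21883584 0.22044341]
```

View pics/w2.png

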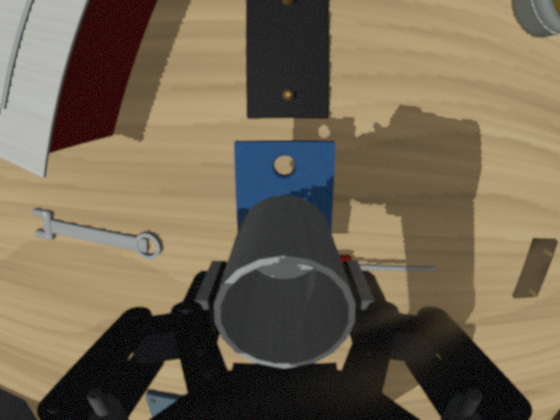

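The cup is held, with its front ear hole at (284,166). The stand's near peg is at (288,95) and the far peg is at the image edge at (288,1). Next I measure where the cup sits relative to the tool.

Run:
```python
from h import *
Z=np.load("pics/w2.npz"); p,d,T=Z["p"],Z["d"],Z["T"]; W=wworld(T,d); h=cv2.cvtColor(p,cv2.COLOR_RGB2HSV)
b=((h[...,0]>98)&(h[...,0]<125)&(h[...,1]>120)); b[:130]=0;b[240:]=0;b[:,:225]=0;b[:,345:]=0
zt=np.median(W[b][:,2]); print("plate top z",zt)
cs,hi=cv2.findContours(b.astype(np.uint8),cv2.RETR_CCOMP,cv2.CHAIN_APPROX_NONE)
for c,k in zip(cs,hi[0]):
    if k[3]>=0 and cv2.contourArea(c)>50:
        P=wplane(T,c[:,0],zt); print("hole",cv2.minEnclosingCircle((P[:,:2]*1000).astype(np.float32)),P.mean(0))
H=wplane(T,np.argwhere(b)[:,::-1],zt); L=(H-T[:3,3])@T[:3,:3]*1000  # tool frame
print("plate tool frame x",np.percentile(L[:,0],[.5,99.5]))
for x in(35,42,48,54):
    m=abs(L[:,0]-x)<1; print(x,"y range",L[m][:,1].min(),L[m][:,1].max())
t=T[:3,3]; tc=np.hypot(W[...,0]-t[0],W[...,1]-t[1])
rim=(tc<.045)&(abs(W[...,2]-(zt-.008+.085))<.004); rim[370:]=0
print("rim z",np.median(W[rim][:,2])); v,u=np.nonzero(rim)
P=(wplane(T,np.stack([u,v],-1),zt+.077)-t)@T[:3,:3]*1000
print("rim circle tool",cv2.minEnclosingCircle(P[:,:2].astype(np.float32)))
```

```text
plate top z 0.12692900218939968
hole ((478.7147216796875, -72.44464874267578), 6.878439426422119) [ 0.47872317 -0.07248384  0.126929  ]
plate tool frame x [14.6783907  59.66650559]
35 y range -26.87156963255193 27.051789759221414
42 y range -27.174621084996083 27.395612449573747
48 y range -26.950051210356975 27.164320986794564
54 y range -26.766302554879395 26.974772361005492
rim z 0.20343565261703778
rim circle tool ((3.1708199977874756, -0.18984413146972656), 45.967979431152344)
```

play_rows --commands '[{"delta_pos": [25, 0.5, 0], "rotation": [0, 0, 0], "claw": -0.2}, {"delta_pos": [60, 1, 10], "rotation": [0, 0, 0], "claw": -0.2}, {"delta_pos": [95, 2, 30], "rotation": [0, 0, 0], "claw": -0.2}, {"delta_pos": [120, 2.5, 50], "rotation": [0, 0, 0], "claw": -0.2}, {"delta_pos": [130.5, 2.9, 68], "rotation": [0, 0, 0], "claw": -0.2}, {"delta_pos": [130.5, 2.9, 75], "rotation": [0, 0, 0], "claw": -0.2}, {"delta_pos": [130.5, 2.9, 75], "rotation": [0, 0, 0], "claw": -0.2}, {"delta_pos": [130.5, 2.9, 75], "rotation": [0, 0, 0], "claw": -0.2}]'

```text
clock: 4.4
tool_pos: [0.5614, -0.0677, 0.0867]
ee_rot: [0.999, 0.041, -0.0, 0.0]
contact_force: [0.3, -0.4, -2.9]
gripper_width: 0.0559
finger_force: 54.3
```

Run:
```python
from h import *
p,d,T=wgrab("w3"); print(T.round(4)); print(monitor.get_obs()["contact_force"])
W=wworld(T,d); h=cv2.cvtColor(p,cv2.COLOR_RGB2HSV); t=T[:3,3]
b=((h[...,0]>98)&(h[...,0]<125)&(h[...,1]>120)); b[:100]=0;b[260:]=0;b[:,:215]=0;b[:,355:]=0
zt=np.median(W[b][:,2]); print("plate top z",zt)
L=(wplane(T,np.argwhere(b)[:,::-1],zt)-t)@T[:3,:3]*1000; print("plate end x",np.percentile(L[:,0],99.8))
cs,hi=cv2.findContours(b.astype(np.uint8),cv2.RETR_CCOMP,cv2.CHAIN_APPROX_NONE)
for c,k in zip(cs,hi[0]):
    if k[3]>=0 and cv2.contourArea(c)>50: print("hole px",c[:,0].mean(0),"world",wplane(T,c[:,0],zt).mean(0))
st=(h[...,2]<60)&(W[...,2]<.02)&(W[...,2]>.005)&(np.hypot(W[...,0]-.568,W[...,1]+.066)<.1)
q=wplane(T,np.argwhere(st)[:,::-1],.012); S=(q-t)@T[:3,:3]*1000
print("stand end tool x",np.percentile(S[:,0],99.8))
for x in(66,72,78,82):
    m=abs(S[:,0]-x)<1
    if m.sum(): print(x,"y range",S[m][:,1].min(),S[m][:,1].max())
cv2.imwrite("pics/w3c.png",cv2.resize(p[60:260,180:390,::-1],None,fx=2.9,fy=2.9,interpolation=2))
```

```text
[[ 9.967e-01  8.170e-02 -5.000e-04  5.614e-01]
 [ 8.170e-02 -9.967e-01 -3.000e-04 -6.770e-02]
 [-5.000e-04  3.000e-04 -1.000e+00  8.670e-02]
 [ 0.000e+00  0.000e+00  0.000e+00  1.000e+00]]
[ 0.0505616   0.6917598  -1.62705672]
plate top z 0.05199851563242172
plate end x 60.750915488592625
hole px [283.83333333 164.86666667] world [ 0.60786561 -0.06359816  0.05199852]
stand end tool x 67.81990851414463
66 y range -34.327001052885976 36.6579242924462
```

View pics/w3c.png

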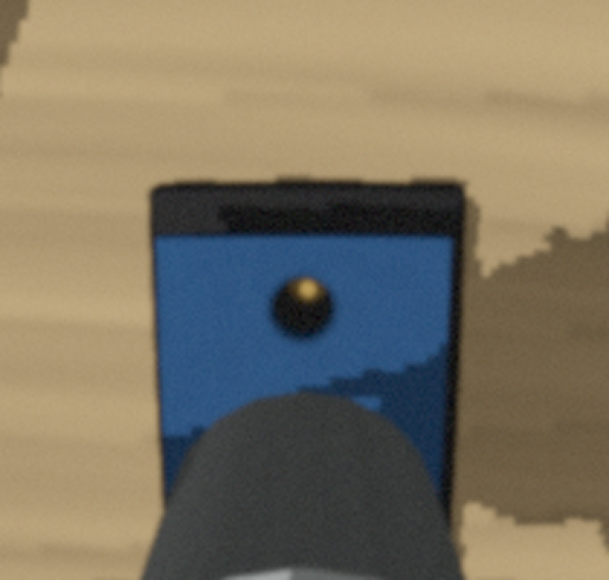

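The peg tip shows through the ear hole at crop (308,290), which is frame (286,160). I'll compute the remaining offset.

Run:
```python
from h import *
Z=np.load("pics/w3.npz"); p,d,T=Z["p"],Z["d"],Z["T"]; t=T[:3,3]; h=cv2.cvtColor(p,cv2.COLOR_RGB2HSV)
m=np.zeros(p.shape[:2],bool); m[150:175,272:297]=1; m&=(h[...,0]<30)&(h[...,1]>90)&(h[...,2]>60)
uv=np.argwhere(m)[:,::-1]; print(len(uv),uv.mean(0),uv.min(0),uv.max(0))
L=(wplane(T,uv,.034)-t)@T[:3,:3]*1000; print("peg tip tool",L.mean(0),L.min(0),L.max(0))
```

```text
60 [285.48333333 159.81666667] [280 157] [291 163]
peg tip tool [46.33806698  0.71786057 52.63335257] [44.36013402 -2.61667126 52.63186954] [48.08457905  4.07587799 52.63473622]
```

play_rows --commands '[{"delta_pos": [0, 0.8, 3], "rotation": [0, 0, 0], "claw": -0.2}, {"delta_pos": [0, 0.8, 7], "rotation": [0, 0, 0], "claw": -0.2}, {"delta_pos": [0, 0.8, 11], "rotation": [0, 0, 0], "claw": -0.2}, {"delta_pos": [0, 0.8, 15], "rotation": [0, 0, 0], "claw": -0.2}, {"delta_pos": [0, 0.8, 18], "rotation": [0, 0, 0], "claw": -0.2}, {"delta_pos": [0, 0.8, 20], "rotation": [0, 0, 0], "claw": -0.2}, {"delta_pos": [0, 0.8, 20], "rotation": [0, 0, 0], "claw": -0.2}]'

```text
clock: 5.15
tool_pos: [0.5619, -0.0677, 0.0659]
ee_rot: [0.999, 0.041, -0.0, -0.0]
contact_force: [-0.7, 0.5, -2.4]
gripper_width: 0.0557
finger_force: 54.3
```

The pegs are through the holes with no resistance. Lowering the rest of the way.

play_rows --commands '[{"delta_pos": [0, 0, 3], "rotation": [0, 0, 0], "claw": -0.2}, {"delta_pos": [0, 0, 6], "rotation": [0, 0, 0], "claw": -0.2}, {"delta_pos": [0, 0, 9], "rotation": [0, 0, 0], "claw": -0.2}, {"delta_pos": [0, 0, 10.5], "rotation": [0, 0, 0], "claw": -0.2}, {"delta_pos": [0, 0, 11], "rotation": [0, 0, 0], "claw": -0.2}, {"delta_pos": [0, 0, 11], "rotation": [0, 0, 0], "claw": -0.2}]'

```text
clock: 5.75
tool_pos: [0.5621, -0.0677, 0.0553]
ee_rot: [0.999, 0.041, -0.0, 0.0]
contact_force: [-0.1, -0.0, -2.4]
gripper_width: 0.0557
finger_force: 54.4
```

play_rows --commands '[{"delta_pos": [0, 0, 1], "rotation": [0, 0, 0], "claw": -0.2}, {"delta_pos": [0, 0, 2], "rotation": [0, 0, 0], "claw": -0.2}, {"delta_pos": [0, 0, 2], "rotation": [0, 0, 0], "claw": -0.2}]'

```text
clock: 6.05
tool_pos: [0.5622, -0.0676, 0.0548]
ee_rot: [0.999, 0.041, 0.0, 0.0]
contact_force: [-6.8, 0.5, 13.3]
gripper_width: 0.0557
finger_force: 55.5
```

It is seated: 13 N upward at TCP z 54.8 mm, where I expected contact. Releasing and rising.

play_rows --commands '[{"delta_pos": [0, 0, -1], "rotation": [0, 0, 0], "claw": 0.2}, {"delta_pos": [0, 0, -1], "rotation": [0, 0, 0], "claw": 0.6}, {"delta_pos": [0, 0, -1], "rotation": [0, 0, 0], "claw": 1}, {"delta_pos": [0, 0, -1], "rotation": [0, 0, 0], "claw": 1}, {"delta_pos": [0, 0, -1], "rotation": [0, 0, 0], "claw": 1}, {"delta_pos": [0, 0, -1], "rotation": [0, 0, 0], "claw": 1}, {"delta_pos": [0, 0, -1], "rotation": [0, 0, 0], "claw": 1}, {"delta_pos": [0, 0, -1], "rotation": [0, 0, 0], "claw": 1}]'

```text
clock: 6.85
tool_pos: [0.5621, -0.0677, 0.0542]
ee_rot: [0.999, 0.041, -0.0, -0.0]
contact_force: [0.1, -1.0, 0.5]
gripper_width: 0.0855
finger_force: 0.0
```

play_rows --commands '[{"delta_pos": [0, 0, -15], "rotation": [0, 0, 0], "claw": 1}, {"delta_pos": [0, 0, -45], "rotation": [0, 0, 0], "claw": 1}, {"delta_pos": [0, 0, -85], "rotation": [0, 0, 0], "claw": 1}, {"delta_pos": [0, 0, -130], "rotation": [0, 0, 0], "claw": 1}, {"delta_pos": [0, 0, -165], "rotation": [0, 0, 0], "claw": 1}, {"delta_pos": [0, 0, -185], "rotation": [0, 0, 0], "claw": 1}, {"delta_pos": [0, 0, -190], "rotation": [0, 0, 0], "claw": 1}, {"delta_pos": [0, 0, -190], "rotation": [0, 0, 0], "claw": 1}]'

```text
clock: 7.65
tool_pos: [0.5623, -0.0677, 0.2451]
ee_rot: [0.999, 0.041, 0.001, 0.0]
contact_force: [0.4, 0.4, -0.5]
gripper_width: 0.0854
finger_force: 0.0
```

Run:
```python
from h import *
p,d,T=wgrab("w4"); print(T.round(4)); W=wworld(T,d); h=cv2.cvtColor(p,cv2.COLOR_RGB2HSV)
near=np.hypot(W[...,0]-.566,W[...,1]+.068)<.085
b=(h[...,0]>98)&(h[...,0]<125)&(h[...,1]>120)&near&(W[...,2]<.04)
print("plate",rect(wplane(T,np.argwhere(b)[:,::-1],.020)),np.median(W[b][:,2]))
s=((h[...,2]<60)|b)&near&(W[...,2]<.03)&(W[...,2]>.005)
print("stand",rect(wplane(T,np.argwhere(s)[:,::-1],.012)))
rim=near&(W[...,2]>.085)&(W[...,2]<.11); print("rim",rect(W[rim]),np.percentile(W[rim][:,2],[50,90]))
# bar / lid
yb=(h[...,0]>20)&(h[...,0]<35)&(h[...,1]>150)&(h[...,2]>90)&(W[...,2]>.1)&(W[...,1]>.1)
print("bar",yb.sum(), rect(wplane(T,np.argwhere(yb)[:,::-1],.155)) if yb.sum()>20 else "")
```

```text
[[ 9.966e-01  8.280e-02  1.500e-03  5.623e-01]
 [ 8.280e-02 -9.966e-01 -2.000e-04 -6.770e-02]
 [ 1.500e-03  3.000e-04 -1.000e+00  2.451e-01]
 [ 0.000e+00  0.000e+00  0.000e+00  1.000e+00]]
plate [565.  -69.4 117.9  62.4   3.7] 0.020314415921140527
stand [565.6 -69.1 126.7  72.6   4.8]
rim [564.9 -67.4  55.2  55.8 167.7] [0.09652863 0.09792582]
bar 395 [516.5 196.5  69.   10.6  73.1]
```

View pics/w4.png

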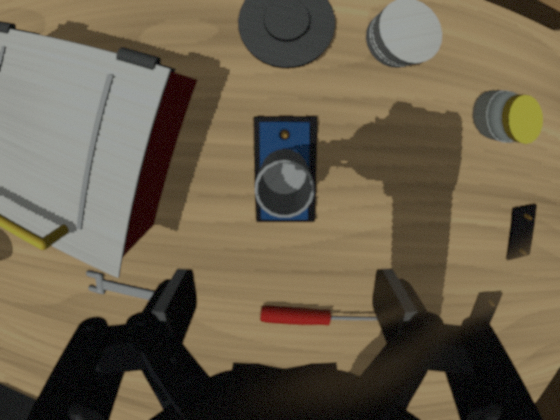

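The cup is fully down: plate top at z = 20 mm, rim at 97 mm, and centred on the stand within about 1 mm. The bar is visible at lower left, (30,232). Moving above it with the tool turned.

play_rows --commands '[{"delta_pos": [-1, -30, 0], "rotation": [0, 0, -0.145], "claw": 1}, {"delta_pos": [-2, -67, 0], "rotation": [0, 0, -0.29], "claw": 1}, {"delta_pos": [-4, -105, 0], "rotation": [0, 0, -0.435], "claw": 1}, {"delta_pos": [-5, -143, 0], "rotation": [0, 0, -0.58], "claw": 1}, {"delta_pos": [-6, -181, 0], "rotation": [0, 0, -0.725], "claw": 1}, {"delta_pos": [-8, -219, 0], "rotation": [0, 0, -0.87], "claw": 1}, {"delta_pos": [-9, -257, 0], "rotation": [0, 0, -1.015], "claw": 1}, {"delta_pos": [-10, -292, 0], "rotation": [0, 0, -1.15], "claw": 1}]'

```text
clock: 8.5
tool_pos: [0.5265, 0.2239, 0.2425]
ee_rot: [0.814, 0.581, -0.001, -0.001]
contact_force: [0.7, 0.1, 0.6]
gripper_width: 0.0854
finger_force: 0.0
```

play_rows --commands '[{"delta_pos": [0, 0, 0], "rotation": [0, 0, -0.04], "claw": 1}, {"delta_pos": [0, 0, 0], "rotation": [0, 0, -0.04], "claw": 1}, {"delta_pos": [0, 0, 0], "rotation": [0, 0, -0.04], "claw": 1}]'

```text
clock: 8.8
tool_pos: [0.5276, 0.2212, 0.2429]
ee_rot: [0.805, 0.593, -0.001, -0.0]
contact_force: [0.0, -1.1, -0.1]
gripper_width: 0.0856
finger_force: 0.0
```

Run:
```python
from h import *
p,d,T=wgrab("w5"); print(T.round(4)); W=wworld(T,d); h=cv2.cvtColor(p,cv2.COLOR_RGB2HSV); print(monitor.get_obs()["joint_pos"].round(2))
yb=(h[...,0]>20)&(h[...,0]<35)&(h[...,1]>150)&(h[...,2]>90)&(W[...,2]>.13)&(W[...,1]>.1)
print("bar",yb.sum(),rect(wplane(T,np.argwhere(yb)[:,::-1],.155)),np.percentile(W[yb][:,2],[50,95]))
lid=(W[...,2]>.105)&(W[...,2]<.122)&(W[...,1]>.0); c=rect(W[lid]); print("lid",c)
a=np.radians(c[4]); print(np.argwhere(yb).mean(0))
```

```text
[[ 0.2959  0.9552 -0.0022  0.5276]
 [ 0.9552 -0.2959 -0.0014  0.2212]
 [-0.002  -0.0017 -1.      0.2429]
 [ 0.      0.      0.      1.    ]]
[-0.15  0.43 -0.42  1.72  0.2   1.04 -0.94]
bar 1658 [530.  235.5 106.   10.1  73.1] [0.16071565 0.16206513]
lid [358.9 249.8 776.  420.2   0. ]
[185.15922799 283.55609168]
```

View pics/w5.png

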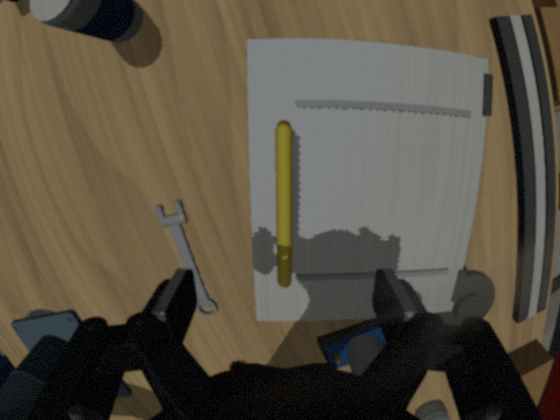

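The wrist picture shows the whole bar vertical at column 284, rows 122 to 287, centred under the tool to within 2 mm. Descending to pinch it.

play_rows --commands '[{"delta_pos": [1, -1.5, 20], "rotation": [0, 0, 0], "claw": 1}, {"delta_pos": [1, -1.5, 50], "rotation": [0, 0, 0], "claw": 1}, {"delta_pos": [1, -1.5, 80], "rotation": [0, 0, 0], "claw": 1}, {"delta_pos": [1, -1.5, 100], "rotation": [0, 0, 0], "claw": 1}, {"delta_pos": [1, -1.5, 107], "rotation": [0, 0, 0], "claw": 0.6}, {"delta_pos": [1, -1.5, 107], "rotation": [0, 0, 0], "claw": 0}, {"delta_pos": [1, -1.5, 107], "rotation": [0, 0, 0], "claw": -0.5}, {"delta_pos": [1, -1.5, 107], "rotation": [0, 0, 0], "claw": -1}]' --force 40

```text
clock: 9.65
tool_pos: [0.5278, 0.2241, 0.1386]
ee_rot: [0.804, 0.594, 0.001, 0.0]
contact_force: [0.6, 0.4, -0.5]
gripper_width: 0.0283
finger_force: 0.0
```

play_rows --commands '[{"delta_pos": [0, 0, 0], "rotation": [0, 0, 0], "claw": -1}, {"delta_pos": [0, 0, 0], "rotation": [0, 0, 0], "claw": -1}, {"delta_pos": [0, 0, 0], "rotation": [0, 0, 0], "claw": -1}, {"delta_pos": [0, 0, 0], "rotation": [0, 0, 0], "claw": -1}]'

```text
clock: 10.05
tool_pos: [0.5279, 0.224, 0.1384]
ee_rot: [0.804, 0.594, 0.001, 0.0]
contact_force: [-0.2, -0.9, 6.8]
gripper_width: 0.0105
finger_force: 39.2
```

The bar is pinched. Lifting along the arc: tool +y points toward the hinge and -z is up.

play_rows --commands '[{"delta_pos": [0, 2.1, -8.2], "rotation": [0, 0, 0], "claw": -1}, {"delta_pos": [0, 4.6, -16.4], "rotation": [0, 0, 0], "claw": -1}, {"delta_pos": [0, 7.4, -24.4], "rotation": [0, 0, 0], "claw": -1}, {"delta_pos": [0, 10.5, -32.3], "rotation": [0, 0, 0], "claw": -1}, {"delta_pos": [0, 14, -40.1], "rotation": [0, 0, 0], "claw": -1}, {"delta_pos": [0, 17.9, -47.7], "rotation": [0, 0, 0], "claw": -1}, {"delta_pos": [0, 22, -55.1], "rotation": [0, 0, 0], "claw": -1}, {"delta_pos": [0, 26.5, -62.3], "rotation": [0, 0, 0], "claw": -1}]'

```text
clock: 10.85
tool_pos: [0.5517, 0.2167, 0.2]
ee_rot: [0.804, 0.595, -0.0, -0.001]
contact_force: [2.6, 3.9, -3.9]
gripper_width: 0.0103
finger_force: 38.8
```

play_rows --commands '[{"delta_pos": [0, 7.8, -11.2], "rotation": [0, 0, 0], "claw": -1}, {"delta_pos": [0, 16.4, -21.8], "rotation": [0, 0, 0], "claw": -1}, {"delta_pos": [0, 25.7, -31.7], "rotation": [0, 0, 0], "claw": -1}, {"delta_pos": [0, 35.6, -41], "rotation": [0, 0, 0], "claw": -1}, {"delta_pos": [0, 46.2, -49.5], "rotation": [0, 0, 0], "claw": -1}, {"delta_pos": [0, 57.4, -57.3], "rotation": [0, 0, 0], "claw": -1}, {"delta_pos": [0, 66.1, -62.7], "rotation": [0, 0, 0], "claw": -1}, {"delta_pos": [0, 75.1, -67.5], "rotation": [0, 0, 0], "claw": -1}]'

```text
clock: 11.65
tool_pos: [0.6224, 0.1953, 0.2701]
ee_rot: [0.804, 0.595, -0.001, -0.001]
contact_force: [-9.1, 1.6, 12.0]
gripper_width: 0.0106
finger_force: 40.7
```

play_rows --commands '[{"delta_pos": [0, 0, 0], "rotation": [0, 0, 0], "claw": -1}, {"delta_pos": [0, 0, 0], "rotation": [0, 0, 0], "claw": -1}, {"delta_pos": [0, 0, 0], "rotation": [0, 0, 0], "claw": -1}, {"delta_pos": [0, 0, 0], "rotation": [0, 0, 0], "claw": -1}, {"delta_pos": [0, 0, 0], "rotation": [0, 0, 0], "claw": -1}]'

```text
clock: 12.15
tool_pos: [0.6225, 0.1952, 0.2702]
ee_rot: [0.804, 0.595, -0.001, -0.001]
contact_force: [-9.2, 3.2, 13.3]
gripper_width: 0.0106
finger_force: 40.9
```

Run:
```python
from h import *
p,d=vision.grab_frame("scene"); cv2.imwrite("pics/s2.png",p[...,::-1]); W=world("scene",d)
h=cv2.cvtColor(p,cv2.COLOR_RGB2HSV)
# lid plane: light grey pixels above tank
m=(h[...,1]<40)&(h[...,2]>90)&(W[...,2]>.14)&(W[...,2]<.33)&(np.hypot(W[...,0]-.64,W[...,1]-.19)<.2)
P=W[m]
for _ in range(4):
    c=np.median(P,0); n=np.linalg.svd(P-P.mean(0),full_matrices=False)[2][2]; r=(P-P.mean(0))@n; P=P[abs(r)<max(.004,1.5*r.std())]
print(len(P),n,"lid angle",np.degrees(np.arccos(abs(n[2]))))
b=(h[...,0]>98)&(h[...,0]<125)&(h[...,1]>120)&(np.hypot(W[...,0]-.57,W[...,1]+.066)<.08); print("cup plate z",np.median(W[b][:,2]))
print({k:v for k,v in monitor.get_obs().items() if k in("clock","tool_pos","contact_force","finger_force","qd")})
```

```text
5143 [ 0.72214157 -0.21952414  0.65598834] lid angle 49.005366007305085
cup plate z 0.01713882655583565
{'clock': 12.2, 'qd': array([-0.00135651,  0.00134548, -0.00068319, -0.00138579, -0.00129308,
       -0.00127766, -0.0011343 ]), 'tool_pos': array([0.6225217 , 0.1952093 , 0.27014258]), 'contact_force': array([-8.74529967,  2.89024406, 12.8578208 ]), 'finger_force': 40.88878333568573}
```

View pics/s2.png

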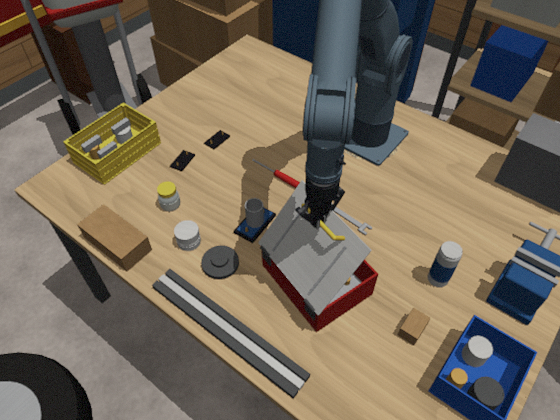

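The scene picture shows the lid held open at about 49° at (320,245), the cup on the stand at (255,215), and the bystanders where they were. Handing in.

```bash
python3 -c "
from h import *
print(ticket.close_job())"
```

```text
the job is handed in; nothing more can be done
None
```

The job is handed in at about 12 s of the 58 s allowed: the cup is fully down on the largest stand's pegs and released, and the gripper is holding the washer lid at about 49° by its yellow bar. The hand-in gave no verdict.

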